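# Snap the paint tin's lid home with the lid press

## Robot

A 7-joint arm with a two-finger parallel gripper is mounted at the origin on the work surface. World frame = base frame: x ahead of the robot, y to its left, z up, the work surface at z = 0. Lengths are in m, angles in rad, forces in N, time in s.
With the tool pointing down it reaches from about 0.4 to 0.85 m from the base axis. Payload 4.4 kg.
Tool frame: the origin (TCP) lies midway between the tips of the shut fingers; the grasp point (between the pads) lies 19 mm behind it; x points along the fingers, z is the direction in which the jaws open and shut, and the axes are right-handed (so a half turn about x gives the same grasp; the last joint's range is limited). The gripper opens to 94 mm and grips with 3 to 60 N. Pads are 16 mm wide; open, the fingers measure 119 mm over their backs; the gripper's body (75 mm by 177 mm) begins 78 mm behind the grasp point.
Start: joints at [-1.317, 0.628, 0.038, 1.517, -0.027, 0.996, -0.02], TCP at [0.204, 0.617, 0.205] pointing down, gripper open.
Joint ranges: [-3.06, 3.06], [-0.37, 2.12], [-1.25, 1.32], [0.18, 2.47], [-1.1, 4.24], [0.23, 1.98], [-2.94, 2.94]. Speed limits (rad/s): [2.57, 2.57, 3.14, 3.14, 3.14, 3.14, 3.14].

## Interface

Orientations are given as a unit quaternion [x, y, z, w].
In Python, from cell import manip gives the robot as it stands.
- The arm moves only by the tool apply_moves, never from a script. Its argument "deltas" is a list of rows, each an object of numbers: "x", "y", "z": the shift along the tool's x, y, z in m; "twist": the turn about the tool's x in degrees; "claw": the opening, from 0 (shut) to 1 (fully open). A call has 1 to 20 rows; each row shifts and turns the pose as measured when the row begins, along the tool's axes as they then stand; what a row does not reach is not made up. A row lasts 1/12 s, in which the tool goes at most 41.7 mm and 7.16 degrees, less where a joint would pass 70% of its speed; a pose out of reach is approached as far as the arm can. A call is refused whole if a number of a shift passes 0.0417 or a number of a turn 7.16, either way. A call with a gripper value outside its range is refused whole. The fingers move at their own pace and stop on an object; "newtons" is the grip in N (left out, the last holds). Time passes only in rows, so rows that do not move let the fingers close. It gives the time, the measured TCP pose, the force and the opening at its end, in the units of the state.
- manip.read_state(): the state, without advancing time (a new reading comes with each control period).
- manip.snapshot(name): name is "scene" or "top"; returns a dict with "img" (480x640x3 uint8, red, green, blue), "fx", "fy", "cx", "cy" (pixels), "cam_to_world" (4x4, takes a point from camera to world coordinates). Camera axes: x right, y down, z forward; pixel columns grow to the right and rows downward; lengths in m; the calibration is good to about 2 mm. A picture is of the moment at which its call begins. There is no depth.
- manip.hand_in(): hands the job in, once; it reports no verdict.
The state is a dict: "clock": time; "joint_pos": joint angles; "qvel": joint speeds; "effort": joint torques, N m; "ee_pos": TCP position; "eef_rot": TCP orientation; "contact_force": force on the tool from outside, world axes, zero at the start; "ft_torque": the same for the moment, N m; "width": finger opening in m.
Only numpy, scipy, OpenCV 4.12 (cv2) and the standard library are available. Lean on these libraries where they do the work, as an engineer would, in place of code of your own. Each camera call takes 0.05 s, during which the arm holds its last target.

## Task

One of the three paint tins in the plywood rack still has its snap lid standing up off the tin; the other two are shut. Pick up the wooden lid press by its handle, hold it upright on the middle of that lid and push straight down until the lid clicks fully home, touching the lid with the press only and never with the gripper. Then stand the press upright on its round cork pad again, fully on the pad, and let go.

Things in the scene. Friction and masses are not known exactly. Their poses are not given: they have to be found in the camera images.
- press: Wooden lid press, loose, about 0.25 kg, standing upright on the cork pad: a flat round foot 56 mm across and 16 mm thick with an upright round handle 30 mm across rising from its middle to 100 mm above the underside (a look-only flare hugs the lowest 14 mm of the handle); any yaw of grasp will do. Origin: centre of the foot's underside; z points up the handle. A dabber with a thin handle and a soft grey head and a glass muller stand nearby: they are not the press.
- lid: White plastic snap lid, 84 mm across and 12 mm thick with a flat top, on the tin that is not yet shut. Origin: centre of its underside (the top is 12 mm higher); z up. It slides straight down only, 9 mm in all. A catch like an over-centre spring holds it up with about 4 to 6 N at first and less as it goes down; let go before half way it springs back up, past half way it snaps down and stays. Pressing on after that meets a rigid stop.
- tin: The metal paint tin with a plain brown label that carries the standing lid, 80 mm across, fixed in the plywood rack (18 mm board); any of the three places in the rack, which are 115 mm apart, may be its place. The two other tins are alike but already shut. Origin: centre of the tin's underside, z up. The standing lid's underside is 71 mm above it (dark neck showing below the lid), the shut lid's 62 mm, its top then 74 mm.
- pad: Round cork pad, 110 mm across and 6 mm thick, fixed to the table. Origin: centre of its underside (its top is 6 mm higher).
There are look-alikes about, which are no part of the job. There is more than one size of the press; the job needs the smallest. What is meant by the pad is not orange, and is the larger of those in its own colour.

How it is judged:
By the outcome, as a careful person would: the job done as asked, in the order asked, and still so for the second after the job is handed in, with the robot touching nothing.
It also fails if it takes over 45 s, if anything falls off the work surface, if the arm or the gripper's body presses on something with over 40 N, if the wrist force passes 120 N, or if a joint passes its speed limit or range.

## Working session

There is one attempt and no reset: what is moved stays moved. The work goes in short steps, Python scripts to look and compute and a tool call to move; the robot and the scene stay as the last step left them, time stands still between calls to the robot, and variables do not carry over. Pictures are saved under pics/ and viewed, and the job is handed in when it is done.

Besides the shell and the picture viewer there is one more tool, called after "Emit:" as a command line: name --argument value ..., lists and objects as JSON in quotes. apply_moves: Moves the arm, as the interface text tells. Its arguments: {"type":"object","properties":{"deltas":{"type":"array","items":{"type":"object","properties":{"x":{"type":"number"},"y":{"type":"number"},"z":{"type":"number"},"twist":{"type":"number"},"claw":{"type":"number"}}}},"newtons":{"type":"number"}},"required":["deltas"]}

```bash
mkdir -p pics
cat > h.py <<'E'
import sys,numpy as np,cv2
from cell import manip
def snap(n,f=None):
    s=manip.snapshot(n)
    if f: cv2.imwrite('pics/'+f,cv2.cvtColor(s['img'],cv2.COLOR_RGB2BGR))
    return s
def ray(s,u,v,z):
    T=np.array(s['cam_to_world']);d=T[:3,:3]@np.array([(u-s['cx'])/s['fx'],(v-s['cy'])/s['fy'],1]);o=T[:3,3]
    return o+d*(z-o[2])/d[2]
def proj(s,p):
    T=np.linalg.inv(np.array(s['cam_to_world']));c=T[:3,:3]@np.array(p)+T[:3,3]
    return c[0]/c[2]*s['fx']+s['cx'],c[1]/c[2]*s['fy']+s['cy']
E
python3 - <<'E'
from h import *
for n in('scene','top'):
    s=snap(n,n+'1.png');print(n,s['fx'],np.round(s['cam_to_world'],3).tolist())
    import pickle;pickle.dump(s,open(n+'1.pkl','wb'))
print(manip.read_state())
E
```

```text
scene 491.537662682333 [[-0.078, 0.518, -0.852, 1.295], [0.997, 0.059, -0.056, -0.004], [0.021, -0.853, -0.521, 0.613], [0.0, 0.0, 0.0, 1.0]]
top 537.7624745702296 [[0.042, -0.977, 0.211, 0.244], [-0.999, -0.04, 0.013, -0.068], [-0.005, -0.211, -0.977, 1.155], [0.0, 0.0, 0.0, 1.0]]
{'clock': 0.1, 'joint_pos': array([-1.31681728,  0.62923995,  0.03842929,  1.51825134, -0.02699539,
        0.99630175, -0.0199896 ]), 'qvel': array([-0.00104699, -0.00157068, -0.00216565, -0.00304431,  0.00070039,
        0.0007677 , -0.00259799]), 'effort': array([ 2.60425382e-03, -5.50791371e+01,  1.14732966e+00, -1.87118357e+01,
       -5.21697197e-02,  1.91860122e-02,  4.19668754e-05]), 'ee_pos': array([0.20410864, 0.61649646, 0.20466   ]), 'eef_rot': array([-0.41437655,  0.57370162,  0.41367368,  0.57274131]), 'contact_force': array([-0.43561778, -0.09841087, -0.05778895]), 'ft_torque': array([-0.00040529,  0.00162299,  0.04026349]), 'width': 0.09402673915693428}
```

View pics/scene1.png

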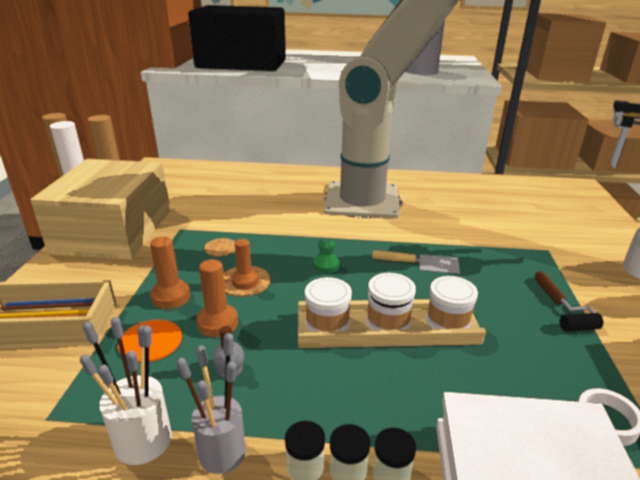

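View pics/top1.png

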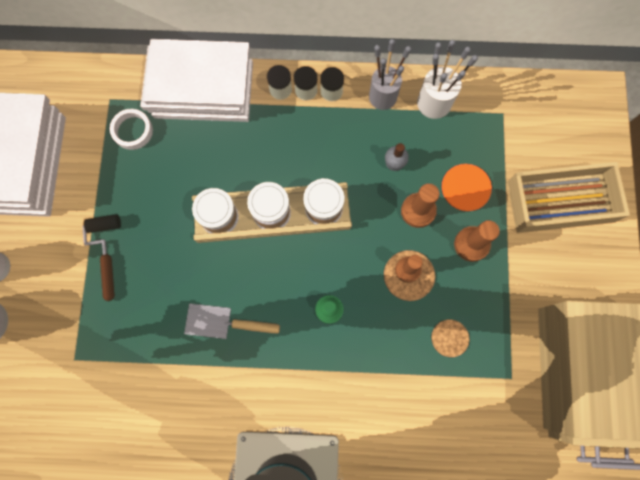

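The scene view has three presses, at (166,275), (214,300) and (243,265). The last is the smallest and stands on the cork pad. There are three pads: orange at (150,341), small cork at (221,246) and larger cork at (246,280). In the tins row, the middle one at (391,300) seems to show a dark neck. I'll enlarge these to confirm and measure them.

Run:
```python
from h import *
import pickle
a=pickle.load(open('scene1.pkl','rb'));b=pickle.load(open('top1.pkl','rb'))
A=cv2.cvtColor(a['img'],cv2.COLOR_RGB2BGR);B=cv2.cvtColor(b['img'],cv2.COLOR_RGB2BGR)
c1=cv2.resize(A[225:355,140:300],(400,325),interpolation=2);c2=cv2.resize(A[260:350,290:490],(800,360)[:2],interpolation=2)[:, :]
c2=cv2.resize(c2,(400,325*0+180));c3=cv2.resize(B[170:360,340:520],(400,422),interpolation=2)[:270]
c3=cv2.resize(B[230:310,360:480],(400,267),interpolation=2);c4=cv2.resize(B[160:250,180:360],(400,200),interpolation=2)
L=np.vstack([c1,np.zeros((592-325-267+8,400,3),np.uint8)[:8],c3]);R=np.vstack([c2,c4]);R=np.vstack([R,np.zeros((L.shape[0]-R.shape[0],400,3),np.uint8)])
cv2.imwrite('pics/crop1.png',np.hstack([L,R])[:600])
# lids in top: white blobs
hsv=cv2.cvtColor(B,cv2.COLOR_BGR2HSV)
m=((hsv[...,1]<50)&(hsv[...,2]>165)).astype(np.uint8)
m[:150]=0;m[250:]=0;m[:,:185]=0;m[:,360:]=0
n,l,st,ce=cv2.connectedComponentsWithStats(m)
for i in range(1,n):
    if st[i,4]>300: print(st[i],ce[i],ray(b,*ce[i],.110)[:3])
# pad
for p in [(410,275),(451,338),(467,187)]: print(ray(b,*p,.006))
```

```text
[ 303  178   42   41 1319] [323.27445034 198.05079606] [ 0.57151723 -0.05434044  0.11      ]
[ 247  182   42   42 1377] [267.56935367 202.11183733] [0.55840185 0.05803867 0.11      ]
[ 192  188   42   41 1318] [212.34218513 207.55159332] [0.54246387 0.16894568 0.11      ]
[ 0.43833304 -0.24722005  0.006     ]
[ 0.30752067 -0.33435055  0.006     ]
[ 0.64281156 -0.37316916  0.006     ]
```

View pics/crop1.png

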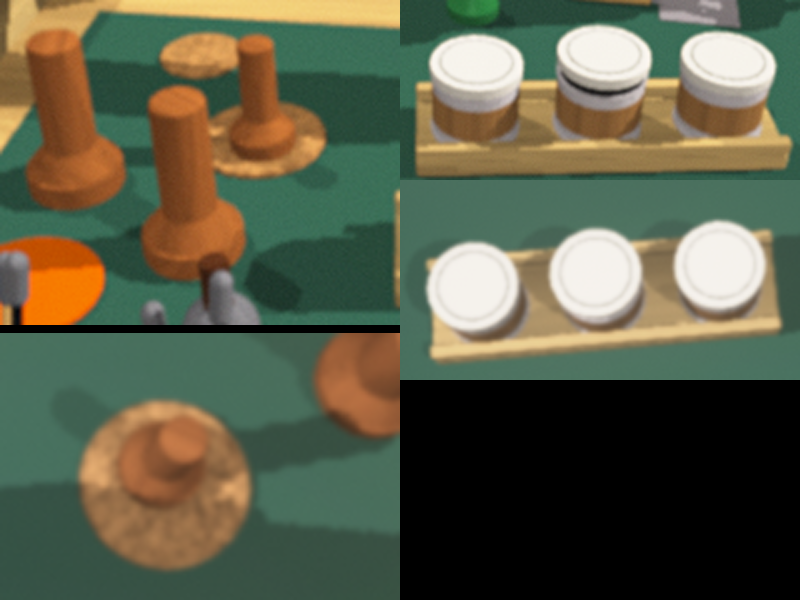

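Run:
```python
from h import *
import pickle
a=pickle.load(open('scene1.pkl','rb'));b=pickle.load(open('top1.pkl','rb'))
print('top handle',ray(b,415,262,.106),'foot',ray(b,408.6,269,.022),'pad',ray(b,409.5,275.6,.006))
print('scene handle',ray(a,242.8,242.2,.106))
A=cv2.cvtColor(a['img'],cv2.COLOR_RGB2BGR);hsv=cv2.cvtColor(A,cv2.COLOR_BGR2HSV)
B=cv2.cvtColor(b['img'],cv2.COLOR_RGB2BGR);hb=cv2.cvtColor(B,cv2.COLOR_BGR2HSV)
# pad+press ellipse in top view
m=((hb[...,0]<28)&(hb[...,1]>70)).astype(np.uint8);m[:245]=0;m[305:]=0;m[:,:380]=0;m[:,440:]=0
c=max(cv2.findContours(m,0,2)[0],key=cv2.contourArea);e=cv2.fitEllipse(c);print('pad ell',e,ray(b,*e[0],.006))
# scene lid middle top face
m=((hsv[...,1]<40)&(hsv[...,2]>200)).astype(np.uint8);m[:265]=0;m[315:]=0;m[:,:295]=0;m[:,480:]=0
n,l,st,ce=cv2.connectedComponentsWithStats(m)
for i in range(1,n):
    if st[i,4]>200: print(st[i],ce[i],ray(a,*ce[i],.101),ray(a,*ce[i],.092))
for p in [(323.3,198.05),(267.6,202.1),(212.3,207.55)]: print(ray(b,*p,.101),ray(b,*p,.092))
print(hb[268,395:425].tolist())
from scipy.spatial.transform import Rotation as R
print(R.from_quat(manip.read_state()['eef_rot']).as_matrix())
```

```text
top handle [ 0.44791812 -0.2413177   0.106     ] foot [ 0.44847342 -0.24164945  0.022     ] pad [ 0.43697731 -0.24615095  0.006     ]
scene handle [ 0.45448168 -0.23547113  0.106     ]
pad ell ((409.0485534667969, 275.0837097167969), (49.515655517578125, 51.32582473754883), 122.61534881591797) [ 0.43806598 -0.24516968  0.006     ]
[ 369  273   46   29 1041] [392.2401537  286.82228626] [0.5703326  0.06231505 0.101     ] [0.55760076 0.06348255 0.092     ]
[ 431  276   47   30 1012] [454.36857708 289.91205534] [0.5678615  0.17275561 0.101     ] [0.55508626 0.17586302 0.092     ]
[ 305  278   46   33 1101] [328.83469573 292.19073569] [ 0.59861995 -0.04940153  0.101     ] [ 0.58638499 -0.05019636  0.092     ]
[ 0.57434101 -0.05427692  0.101     ] [ 0.57716103 -0.0541617   0.092     ]
[0.56113653 0.05906135 0.101     ] [0.56384378 0.06014452 0.092     ]
[0.54503348 0.17107104 0.101     ] [0.5476032  0.17311081 0.092     ]
[[13, 148, 157], [12, 159, 167], [12, 161, 179], [12, 161, 182], [12, 161, 179], [12, 161, 177], [12, 161, 171], [11, 162, 161], [11, 161, 149], [12, 160, 143], [12, 159, 141], [11, 158, 140], [12, 159, 138], [12, 161, 135], [12, 158, 132], [12, 159, 133], [12, 159, 138], [12, 160, 145], [11, 160, 151], [12, 162, 156], [11, 160, 156], [11, 162, 153], [11, 161, 146], [11, 161, 135], [11, 158, 126], [12, 155, 125], [13, 146, 133], [14, 139, 143], [14, 136, 148], [14, 133, 148]]
[[-5.18940272e-04 -9.49313013e-01  3.14331884e-01]
 [-1.60098743e-03  3.14332313e-01  9.49311663e-01]
 [-9.99998584e-01 -1.06053439e-05 -1.68295790e-03]]
```

Run:
```python
from h import *
import pickle
from scipy.optimize import least_squares
a=pickle.load(open('scene1.pkl','rb'));b=pickle.load(open('top1.pkl','rb'))
# tall press tops: scene/top pixels
for sp,tp in [((162.5,241),(489,230)),((211,265),(430,194)),((239.8+3,242.2),(415,262)),((228,340),(399,150))]:
    f=lambda p:np.r_[np.array(proj(a,p))-sp,np.array(proj(b,p))-tp]
    r=least_squares(f,[.5,-.3,.1]);print(r.x,r.cost)
```

```text
[ 0.51134315 -0.37829773  0.13304771] 1.8836206699326667
[ 0.58105625 -0.26364912  0.13154979] 1.5331591089883938
[ 0.44815523 -0.23962784  0.10241146] 1.3877144309800609
[ 0.69914614 -0.20850967  0.06559087] 2.6638429421962444
```

Confirmed: the press is the smallest, at about (0.449, -0.240), on the larger cork pad at (0.438, -0.245). The standing lid is on the middle tin at about (0.563, 0.061). I'll start the approach.

Emit:
apply_moves --deltas '[{"y": -0.029,"z": -0.0226,"claw": 1},{"y": -0.029,"z": -0.0226},{"y": -0.029,"z": -0.0226},{"y": -0.029,"z": -0.0226},{"y": -0.029,"z": -0.0226},{"y": -0.029,"z": -0.0226},{"y": -0.029,"z": -0.0226},{"y": -0.029,"z": -0.0226},{"y": -0.029,"z": -0.0226},{"y": -0.029,"z": -0.0226},{"y": -0.029,"z": -0.0226},{"y": -0.029,"z": -0.0226}]' --newtons 40

```text
schema error: expected keys x, y, z, twist, claw
```

Emit:
apply_moves --deltas '[{"x": 0,"y": -0.029,"z": -0.0226,"twist": 0,"claw": 1},{"x": 0,"y": -0.029,"z": -0.0226,"twist": 0,"claw": 1},{"x": 0,"y": -0.029,"z": -0.0226,"twist": 0,"claw": 1},{"x": 0,"y": -0.029,"z": -0.0226,"twist": 0,"claw": 1},{"x": 0,"y": -0.029,"z": -0.0226,"twist": 0,"claw": 1},{"x": 0,"y": -0.029,"z": -0.0226,"twist": 0,"claw": 1},{"x": 0,"y": -0.029,"z": -0.0226,"twist": 0,"claw": 1},{"x": 0,"y": -0.029,"z": -0.0226,"twist": 0,"claw": 1},{"x": 0,"y": -0.029,"z": -0.0226,"twist": 0,"claw": 1},{"x": 0,"y": -0.029,"z": -0.0226,"twist": 0,"claw": 1},{"x": 0,"y": -0.029,"z": -0.0226,"twist": 0,"claw": 1},{"x": 0,"y": -0.029,"z": -0.0226,"twist": 0,"claw": 1}]' --newtons 40

```text
clock: 1.1
ee_pos: [0.4507, 0.2426, 0.1979]
eef_rot: [-0.418, 0.572, 0.421, 0.566]
contact_force: [-0.1, 1.5, -0.5]
width: 0.0937
```

```bash
cat >> h.py <<'E'
from scipy.spatial.transform import Rotation as R
def go(p):
    s=manip.read_state();M=R.from_quat(s['eef_rot']).as_matrix();d=M.T@(np.array(p)-s['ee_pos'])
    print('t',round(s['clock'],2),'pos',np.round(s['ee_pos'],4),'d tool',np.round(d,4),'n',np.linalg.norm(d),'F',np.round(s['contact_force'],2),'w',round(s['width'],4))
    print('toolx',np.round(M[:,0],4),'jaw',np.round(M[:,2],3),'j',np.round(s['joint_pos'],2))
E
python3 -c "
from h import *
go([.449,-.24,.205])"
```

```text
t 1.1 pos [0.4507 0.2426 0.1979] d tool [-0.006  -0.1406 -0.4617] n 0.48266034322465406 F [-0.14  1.48 -0.49] w 0.0937
toolx [-0.01   -0.0022 -0.9999] jaw [ 0.295  0.956 -0.005] j [-0.58  0.45  0.05  1.9  -0.03  0.81  0.76]
```

Emit:
apply_moves --deltas '[{"x": -0.001,"y": -0.0108,"z": -0.0355,"twist": 0,"claw": 1},{"x": -0.001,"y": -0.0108,"z": -0.0355,"twist": 0,"claw": 1},{"x": -0.001,"y": -0.0108,"z": -0.0355,"twist": 0,"claw": 1},{"x": -0.001,"y": -0.0108,"z": -0.0355,"twist": 0,"claw": 1},{"x": -0.001,"y": -0.0108,"z": -0.0355,"twist": 0,"claw": 1},{"x": -0.001,"y": -0.0108,"z": -0.0355,"twist": 0,"claw": 1},{"x": 0,"y": -0.0108,"z": -0.0355,"twist": 0,"claw": 1},{"x": 0,"y": -0.0108,"z": -0.0355,"twist": 0,"claw": 1},{"x": 0,"y": -0.0108,"z": -0.0355,"twist": 0,"claw": 1},{"x": 0,"y": -0.0108,"z": -0.0355,"twist": 0,"claw": 1},{"x": 0,"y": -0.0108,"z": -0.0355,"twist": 0,"claw": 1},{"x": 0,"y": -0.0108,"z": -0.0355,"twist": 0,"claw": 1},{"x": 0,"y": -0.0108,"z": -0.0355,"twist": 0,"claw": 1},{"x": 0,"y": 0,"z": 0,"twist": 0,"claw": 1}]' --newtons 40

```text
clock: 2.27
ee_pos: [0.4457, -0.2718, 0.2031]
eef_rot: [-0.417, 0.575, 0.417, 0.567]
contact_force: [0.7, -0.4, 0.4]
width: 0.0939
```

```bash
python3 -c "
from h import *
go([.449,-.24,.062])
s=snap('top','top2.png');s2=snap('scene','scene2.png')"
```

```text
t 2.27 pos [ 0.4457 -0.2718  0.2031] d tool [0.1408 0.0056 0.0326] n 0.14465490398769995 F [ 0.66 -0.38  0.41] w 0.0939
toolx [-0.0093 -0.0066 -0.9999] jaw [ 0.305  0.952 -0.009] j [ 0.4   0.45  0.12  1.87 -0.06  0.82  1.81]
```

View pics/scene2.png

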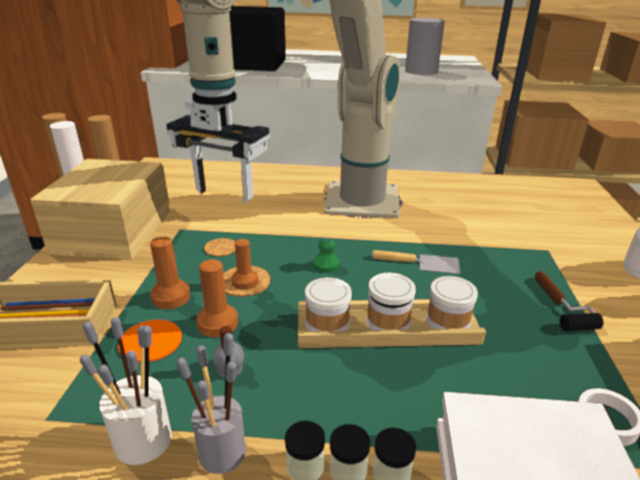

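The fingers hang open at about (200,190) and (247,198), short of the press at (243,250). I'll shift across and check the alignment closer in.

Emit:
apply_moves --deltas '[{"x": 0,"y": 0.003,"z": 0.016,"twist": 0,"claw": 1},{"x": 0,"y": 0.003,"z": 0.016,"twist": 0,"claw": 1},{"x": 0.025,"y": 0,"z": 0,"twist": 0,"claw": 1},{"x": 0.025,"y": 0,"z": 0,"twist": 0,"claw": 1},{"x": 0.013,"y": 0,"z": 0,"twist": 0,"claw": 1},{"x": 0,"y": 0,"z": 0,"twist": 0,"claw": 1},{"x": 0,"y": 0,"z": 0,"twist": 0,"claw": 1}]' --newtons 40

```text
clock: 2.95
ee_pos: [0.4516, -0.217, 0.1375]
eef_rot: [-0.419, 0.568, 0.427, 0.565]
contact_force: [0.4, -0.7, -0.1]
width: 0.094
```

```bash
python3 -c "
from h import *
go([.449,-.24,.062])
s=snap('top','top3.png');s2=snap('scene','scene3.png')
p=manip.read_state()['ee_pos'];print(proj(s,p),proj(s2,p))
A=cv2.imread('pics/scene3.png')[120:320,140:340];B=cv2.imread('pics/top3.png')[170:370,310:510]
cv2.imwrite('pics/c3.png',cv2.resize(np.hstack([A,B]),(800,400),interpolation=2))"
```

```text
t 2.95 pos [ 0.4516 -0.217   0.1375] d tool [ 0.0753 -0.005  -0.023 ] n 0.07891239255326747 F [ 0.37 -0.73 -0.06] w 0.094
toolx [-0.0105  0.0068 -0.9999] jaw [0.285 0.958 0.004] j [ 0.33  0.52  0.09  1.99 -0.08  0.65  1.76]
(np.float64(405.56967908119486), np.float64(256.33024246526236)) (np.float64(250.69205922832316), np.float64(228.1779315323486))
```

View pics/c3.png

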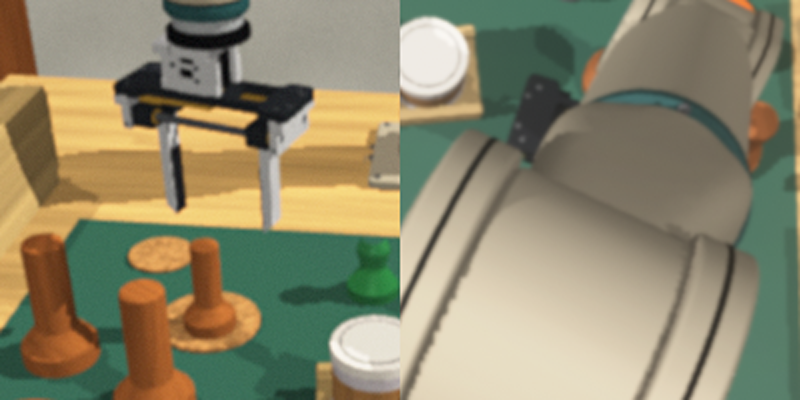

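Emit:
apply_moves --deltas '[{"x": 0,"y": -0.001,"z": -0.005,"twist": 0,"claw": 1},{"x": 0,"y": -0.001,"z": -0.005,"twist": 0,"claw": 1},{"x": 0,"y": -0.001,"z": -0.005,"twist": 0,"claw": 1},{"x": 0,"y": 0,"z": -0.002,"twist": 0,"claw": 1},{"x": 0,"y": 0,"z": 0,"twist": 0,"claw": 1},{"x": 0,"y": 0,"z": 0,"twist": 0,"claw": 1}]' --newtons 40

```text
clock: 3.55
ee_pos: [0.4521, -0.2387, 0.1418]
eef_rot: [-0.421, 0.567, 0.423, 0.567]
contact_force: [-0.3, 0.0, -0.2]
width: 0.0941
```

```bash
python3 -c "
from h import *
go([.449,-.24,.062])
s2=snap('scene','scene4.png')
go([.449,-.24,.062])
p=manip.read_state()['ee_pos'];print(proj(s2,p))
A=cv2.imread('pics/scene4.png')[120:320,140:340]
cv2.imwrite('pics/c4.png',cv2.resize(A,(600,600),interpolation=2))"
```

```text
t 3.55 pos [ 0.4521 -0.2387  0.1418] d tool [ 0.0798  0.0024 -0.0023] n 0.07989089125860949 F [-0.25  0.03 -0.17] w 0.0941
toolx [-0.0024  0.0024 -1.    ] jaw [0.287 0.958 0.002] j [ 0.37  0.52  0.09  1.97 -0.08  0.66  1.79]
t 3.6 pos [ 0.452  -0.2387  0.1418] d tool [ 0.0798  0.0023 -0.0022] n 0.07984728294291592 F [-0.05 -0.35  0.18] w 0.0939
toolx [-0.0025  0.0024 -1.    ] jaw [0.287 0.958 0.002] j [ 0.37  0.52  0.09  1.97 -0.08  0.66  1.79]
(np.float64(240.20372732266276), np.float64(225.96771824134353))
```

View pics/c4.png

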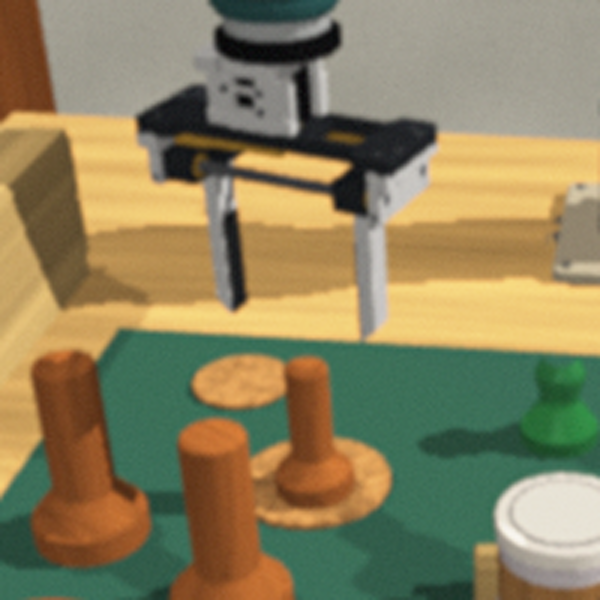

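The fingertips in the picture, with a midpoint at (241,227), agree with the projected TCP to about 1 px, and the handle top at (243,242) lies straight below. I'll descend now.

Emit:
apply_moves --deltas '[{"x": 0.01,"y": 0.001,"z": 0,"twist": 0,"claw": 1},{"x": 0.014,"y": 0,"z": 0,"twist": 0,"claw": 1},{"x": 0.014,"y": 0,"z": 0,"twist": 0,"claw": 1},{"x": 0.01,"y": 0,"z": 0,"twist": 0,"claw": 1},{"x": 0.005,"y": 0,"z": 0,"twist": 0,"claw": 1},{"x": 0.002,"y": 0,"z": 0,"twist": 0,"claw": 1},{"x": 0,"y": 0,"z": 0,"twist": 0,"claw": 1}]' --newtons 40

```text
clock: 4.18
ee_pos: [0.4522, -0.2383, 0.0857]
eef_rot: [-0.422, 0.567, 0.423, 0.568]
contact_force: [-0.1, 0.0, -0.5]
width: 0.0938
```

```bash
python3 -c "
from h import *
go([.450,-.239,.062])"
```

```text
t 4.18 pos [ 0.4522 -0.2383  0.0857] d tool [ 0.0237  0.0019 -0.0013] n 0.02377566229240789 F [-0.14  0.02 -0.48] w 0.0938
toolx [ 3.0e-04  1.9e-03 -1.0e+00] jaw [0.287 0.958 0.002] j [ 0.38  0.61  0.08  2.01 -0.09  0.52  1.8 ]
```

Emit:
apply_moves --deltas '[{"x": 0.007,"y": 0.001,"z": 0,"twist": 0,"claw": 1},{"x": 0.008,"y": 0.001,"z": 0,"twist": 0,"claw": 1},{"x": 0.006,"y": 0.001,"z": 0,"twist": 0,"claw": 1},{"x": 0.002,"y": 0,"z": 0,"twist": 0,"claw": 1},{"x": 0,"y": 0,"z": 0,"twist": 0,"claw": 1},{"x": 0,"y": 0,"z": 0,"twist": 0,"claw": 1}]' --newtons 40

```text
clock: 4.68
ee_pos: [0.4499, -0.2376, 0.0615]
eef_rot: [-0.422, 0.566, 0.422, 0.568]
contact_force: [-0.3, -0.0, 0.1]
width: 0.0938
```

```bash
python3 -c "
from h import *
go([.450,-.239,.062])
s2=snap('scene','scene5.png')
A=cv2.imread('pics/scene5.png')[150:320,140:340]
cv2.imwrite('pics/c5.png',cv2.resize(A,(700,595),interpolation=2))"
```

```text
t 4.68 pos [ 0.4499 -0.2376  0.0615] d tool [-0.0005 -0.0005 -0.0013] n 0.0014695713810562545 F [-0.31 -0.04  0.07] w 0.0938
toolx [ 0.0024  0.0011 -1.    ] jaw [0.287 0.958 0.002] j [ 0.39  0.65  0.07  2.04 -0.1   0.45  1.81]
```

View pics/c5.png

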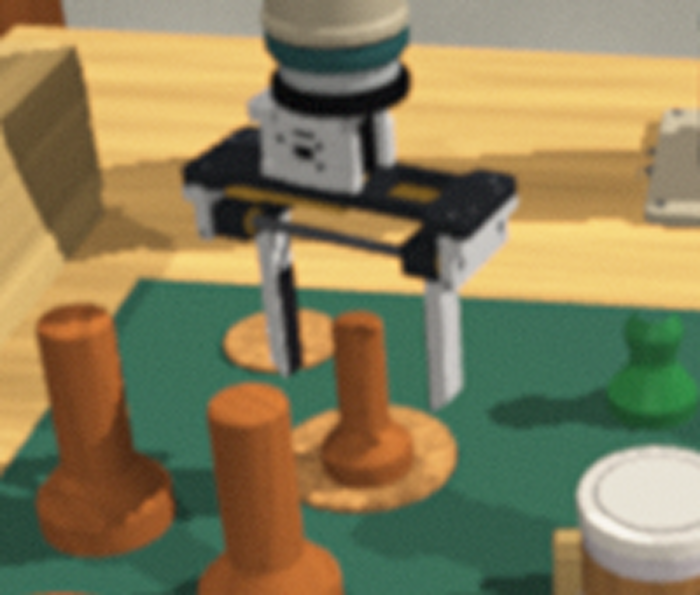

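The handle stands midway between the fingertips (crop (288,372) and (443,405), handle near x 364). Closing now.

Emit:
apply_moves --deltas '[{"x": 0,"y": 0,"z": 0,"twist": 0,"claw": 0},{"x": 0,"y": 0,"z": 0,"twist": 0,"claw": 0},{"x": 0,"y": 0,"z": 0,"twist": 0,"claw": 0},{"x": 0,"y": 0,"z": 0,"twist": 0,"claw": 0},{"x": 0,"y": 0,"z": 0,"twist": 0,"claw": 0},{"x": 0,"y": 0,"z": 0,"twist": 0,"claw": 0},{"x": 0,"y": 0,"z": 0,"twist": 0,"claw": 0},{"x": 0,"y": 0,"z": 0,"twist": 0,"claw": 0}]' --newtons 50

```text
clock: 5.4
ee_pos: [0.4509, -0.2382, 0.0627]
eef_rot: [-0.423, 0.566, 0.421, 0.569]
contact_force: [-1.0, -0.1, -0.6]
width: 0.0441
```

```bash
python3 -c "
from h import *
go([.450,-.239,.062])"
```

```text
t 5.4 pos [ 0.4509 -0.2382  0.0627] d tool [ 0.0007  0.0006 -0.0011] n 0.0014559907060720477 F [-1.02 -0.12 -0.6 ] w 0.0441
toolx [ 4.8e-03 -2.0e-04 -1.0e+00] jaw [0.287 0.958 0.001] j [ 0.39  0.65  0.07  2.03 -0.1   0.45  1.81]
```

Emit:
apply_moves --deltas '[{"x": 0,"y": 0,"z": 0,"twist": 0,"claw": 0},{"x": 0,"y": 0,"z": 0,"twist": 0,"claw": 0},{"x": 0,"y": 0,"z": 0,"twist": 0,"claw": 0},{"x": 0,"y": 0,"z": 0,"twist": 0,"claw": 0},{"x": 0,"y": 0,"z": 0,"twist": 0,"claw": 0},{"x": 0,"y": 0,"z": 0,"twist": 0,"claw": 0}]' --newtons 50

```text
clock: 5.9
ee_pos: [0.4507, -0.2384, 0.0627]
eef_rot: [-0.423, 0.566, 0.421, 0.568]
contact_force: [-0.3, -0.2, -1.3]
width: 0.0293
```

```bash
python3 -c "
from h import *
go([.450,-.239,.062])"
```

```text
t 5.9 pos [ 0.4507 -0.2384  0.0627] d tool [ 0.0007  0.0005 -0.0008] n 0.0011305663669631798 F [-0.32 -0.18 -1.26] w 0.0293
toolx [ 4.5e-03 -4.0e-04 -1.0e+00] jaw [0.287 0.958 0.001] j [ 0.39  0.65  0.07  2.03 -0.1   0.45  1.81]
```

Gripped at 29 mm width; the TCP is 0.0567 m above the foot's underside. Lifting.

Emit:
apply_moves --deltas '[{"x": -0.012,"y": 0,"z": 0,"twist": 0,"claw": 0},{"x": -0.02,"y": 0,"z": 0,"twist": 0,"claw": 0},{"x": -0.022,"y": 0,"z": 0,"twist": 0,"claw": 0},{"x": -0.022,"y": 0,"z": 0,"twist": 0,"claw": 0},{"x": -0.022,"y": 0,"z": 0,"twist": 0,"claw": 0},{"x": -0.015,"y": 0,"z": 0,"twist": 0,"claw": 0},{"x": -0.006,"y": 0,"z": 0,"twist": 0,"claw": 0},{"x": 0,"y": 0,"z": 0,"twist": 0,"claw": 0}]' --newtons 50

```text
clock: 6.57
ee_pos: [0.4467, -0.2358, 0.1833]
eef_rot: [-0.42, 0.567, 0.425, 0.567]
contact_force: [0.2, -0.8, -2.4]
width: 0.0291
```

```bash
python3 -c "
from h import *
go([.563,.061,.195])"
```

```text
t 6.57 pos [ 0.4467 -0.2358  0.1833] d tool [-0.0108 -0.0264  0.3177] n 0.3190219270285749 F [ 0.19 -0.83 -2.37] w 0.0291
toolx [-0.005   0.0049 -1.    ] jaw [0.286 0.958 0.003] j [ 0.36  0.46  0.1   1.94 -0.07  0.76  1.78]
```

Emit:
apply_moves --deltas '[{"x": -0.003,"y": 0,"z": 0.01,"twist": 0,"claw": 0},{"x": -0.002,"y": -0.002,"z": 0.02,"twist": 0,"claw": 0},{"x": -0.002,"y": -0.003,"z": 0.03,"twist": 0,"claw": 0},{"x": -0.001,"y": -0.003,"z": 0.035,"twist": 0,"claw": 0},{"x": 0,"y": -0.003,"z": 0.035,"twist": 0,"claw": 0},{"x": 0,"y": -0.003,"z": 0.035,"twist": 0,"claw": 0},{"x": 0,"y": -0.003,"z": 0.035,"twist": 0,"claw": 0},{"x": 0,"y": -0.003,"z": 0.03,"twist": 0,"claw": 0},{"x": 0,"y": -0.002,"z": 0.022,"twist": 0,"claw": 0},{"x": 0,"y": -0.001,"z": 0.014,"twist": 0,"claw": 0},{"x": 0,"y": -0.001,"z": 0.006,"twist": 0,"claw": 0},{"x": 0,"y": 0,"z": 0.002,"twist": 0,"claw": 0},{"x": 0,"y": 0,"z": 0,"twist": 0,"claw": 0}]' --newtons 50

```text
clock: 7.65
ee_pos: [0.5427, 0.0418, 0.1764]
eef_rot: [-0.413, 0.574, 0.432, 0.56]
contact_force: [-0.8, 0.2, -2.0]
width: 0.0292
```

```bash
python3 -c "
from h import *
go([.563,.061,.17])
s2=snap('scene','scene6.png');s=snap('top','top6.png')
go([.563,.061,.17])
p=manip.read_state()['ee_pos'];f=p-np.array([0,0,.0567])
print('foot proj',proj(s2,f),proj(s,f),'tcp',proj(s2,p))
A=cv2.imread('pics/scene6.png')[170:350,270:500];B=cv2.imread('pics/top6.png')[140:270,180:360]
cv2.imwrite('pics/c6.png',np.hstack([cv2.resize(A,(480,376),interpolation=2),cv2.resize(B,(320,231),interpolation=2).__class__((376,320,3),np.uint8)*0+cv2.copyMakeBorder(cv2.resize(B,(320,231),interpolation=2),0,145,0,0,0)]))"
```

```text
t 7.65 pos [0.5427 0.0418 0.1764] d tool [ 0.006  -0.0142  0.0242] n 0.028676212728204413 F [-0.77  0.19 -1.96] w 0.0292
toolx [-0.0326  0.01   -0.9994] jaw [0.286 0.958 0.   ] j [-0.18  0.53  0.08  1.82 -0.08  0.83  1.23]
t 7.75 pos [0.5426 0.0402 0.1767] d tool [ 0.0063 -0.0138  0.0258] n 0.02992616579314453 F [-0.85  1.09 -2.19] w 0.029
toolx [-0.0324  0.0094 -0.9994] jaw [ 0.288  0.958 -0.   ] j [-0.17  0.53  0.09  1.82 -0.08  0.83  1.23]
foot proj (np.float64(380.51715043984393), np.float64(268.6794151719476)) (np.float64(275.4558541690769), np.float64(208.5821437390354)) tcp (np.float64(382.9320314865343), np.float64(241.84844193369497))
```

View pics/c6.png

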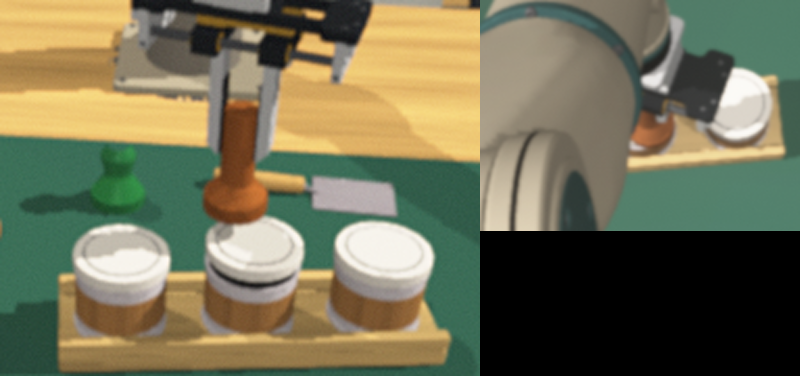

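The press hangs upright-ish in the gripper, its foot (scene about (382,270)) left of and behind the middle lid's centre (392,287). I'll shift it over.

Emit:
apply_moves --deltas '[{"x": 0,"y": -0.003,"z": 0.006,"twist": 0,"claw": 0},{"x": 0,"y": -0.004,"z": 0.007,"twist": 0,"claw": 0},{"x": 0,"y": -0.004,"z": 0.006,"twist": 0,"claw": 0},{"x": 0,"y": -0.002,"z": 0.003,"twist": 0,"claw": 0},{"x": 0,"y": 0,"z": 0,"twist": 0,"claw": 0},{"x": 0,"y": 0,"z": 0,"twist": 0,"claw": 0}]' --newtons 50

```text
clock: 8.25
ee_pos: [0.5635, 0.0537, 0.1767]
eef_rot: [-0.411, 0.577, 0.428, 0.562]
contact_force: [-0.4, -0.2, -2.0]
width: 0.029
```

```bash
python3 -c "
from h import *
go([.563,.061,.164])"
```

```text
t 8.25 pos [0.5635 0.0537 0.1767] d tool [0.0127 0.0022 0.0069] n 0.014623527730023882 F [-0.45 -0.18 -1.98] w 0.029
toolx [-0.0315  0.0075 -0.9995] jaw [ 0.296  0.955 -0.002] j [-0.19  0.56  0.09  1.76 -0.08  0.86  1.2 ]
```

Emit:
apply_moves --deltas '[{"x": 0.004,"y": 0,"z": 0.003,"twist": 0,"claw": 0},{"x": 0.004,"y": 0,"z": 0.003,"twist": 0,"claw": 0},{"x": 0.002,"y": 0,"z": 0.001,"twist": 0,"claw": 0},{"x": 0,"y": 0,"z": 0,"twist": 0,"claw": 0},{"x": 0,"y": 0,"z": 0,"twist": 0,"claw": 0}]' --newtons 50

```text
clock: 8.67
ee_pos: [0.5647, 0.0608, 0.1653]
eef_rot: [-0.41, 0.577, 0.428, 0.561]
contact_force: [0.6, 0.8, -2.6]
width: 0.0291
```

```bash
python3 -c "
from h import *
s2=snap('scene','scene7.png');s=snap('top','top7.png')
go([.565,.061,.158])
A=cv2.imread('pics/scene7.png')[210:340,310:470];B=cv2.imread('pics/top7.png')[150:250,200:360]
cv2.imwrite('pics/c7.png',np.hstack([cv2.resize(A,(480,390),interpolation=2),cv2.copyMakeBorder(cv2.resize(B,(320,200),interpolation=2),0,190,0,0,0)]))"
```

```text
t 8.77 pos [0.5648 0.0607 0.1654] d tool [ 0.0074 -0.0004  0.0004] n 0.007438731468142614 F [-0.42  0.35 -2.81] w 0.0295
toolx [-0.0324  0.0072 -0.9994] jaw [ 0.297  0.955 -0.003] j [-0.21  0.58  0.09  1.76 -0.08  0.84  1.19]
```

View pics/c7.png

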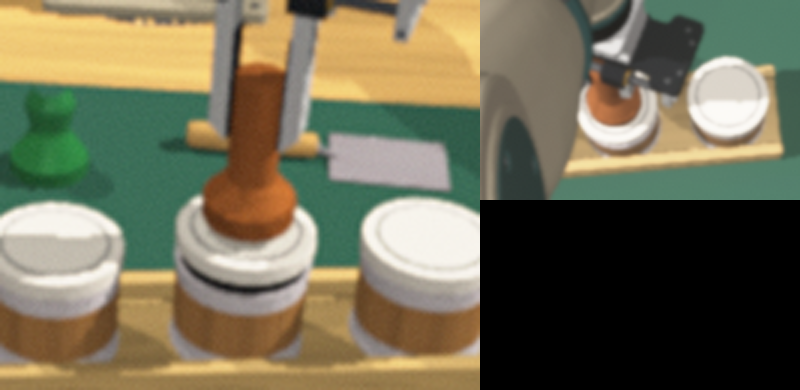

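Two-view estimate: the foot is within about 2 mm of the lid's centre (top lid centre (267.6,202.1); scene foot at crop x 250 vs lid 246), slightly short in x. I'll nudge it 2 mm and lower gently.

Emit:
apply_moves --deltas '[{"x": 0.002,"y": -0.002,"z": 0,"twist": 0,"claw": 0},{"x": 0.003,"y": 0,"z": 0,"twist": 0,"claw": 0},{"x": 0.003,"y": 0,"z": 0,"twist": 0,"claw": 0},{"x": 0.003,"y": 0,"z": 0,"twist": 0,"claw": 0},{"x": 0.003,"y": 0,"z": 0,"twist": 0,"claw": 0}]' --newtons 60

```text
clock: 9.18
ee_pos: [0.5672, 0.0599, 0.1516]
eef_rot: [-0.411, 0.576, 0.428, 0.562]
contact_force: [-0.5, 0.1, -2.6]
width: 0.0292
```

```bash
python3 -c "
from h import *
go([.565,.061,.149])"
```

```text
t 9.18 pos [0.5672 0.0599 0.1516] d tool [0.0026 0.0023 0.0004] n 0.003566193040705897 F [-0.5   0.1  -2.65] w 0.0292
toolx [-0.0301  0.0076 -0.9995] jaw [ 0.297  0.955 -0.002] j [-0.2   0.6   0.09  1.77 -0.08  0.81  1.2 ]
```

```bash
python3 -c "
from h import *
s2=snap('scene','scene8.png')
go([.565,.061,.149])
A=cv2.imread('pics/scene8.png')[210:340,310:470]
cv2.imwrite('pics/c8.png',cv2.resize(A,(640,520),interpolation=2))"
```

```text
t 9.23 pos [0.5667 0.0598 0.1509] d tool [0.0019 0.0019 0.0006] n 0.00279602085262702 F [-0.4   0.08 -3.09] w 0.0296
toolx [-0.0313  0.0074 -0.9995] jaw [ 0.297  0.955 -0.002] j [-0.2   0.6   0.09  1.77 -0.08  0.81  1.2 ]
```

View pics/c8.png

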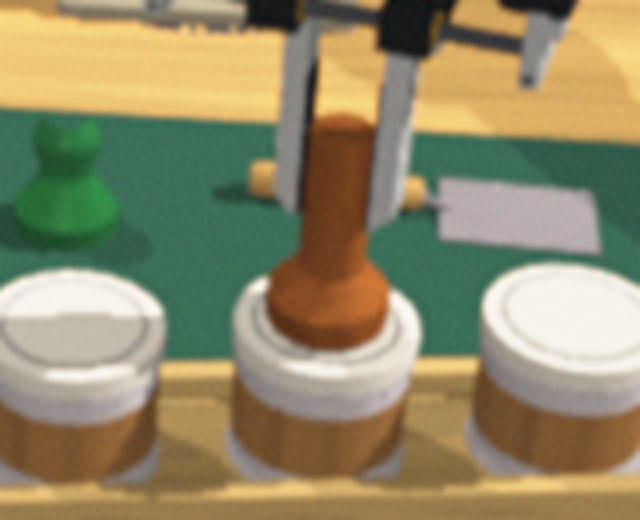

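The dark neck is no longer visible at crop (325,385), so the lid has snapped down, with the foot centred. I'll press to the rigid stop to be sure it is home.

Emit:
apply_moves --deltas '[{"x": 0.003,"y": 0,"z": 0,"twist": 0,"claw": 0},{"x": 0.003,"y": 0,"z": 0,"twist": 0,"claw": 0}]' --newtons 60

```text
clock: 9.4
ee_pos: [0.5673, 0.0598, 0.1484]
eef_rot: [-0.411, 0.576, 0.428, 0.563]
contact_force: [-10.4, -0.4, 40.3]
width: 0.0294
```

```bash
python3 -c "
from h import *
go([.565,.061,.149])"
```

```text
t 9.4 pos [0.5673 0.0598 0.1484] d tool [-0.0005  0.0025  0.0005] n 0.0026206107408492728 F [-10.37  -0.44  40.27] w 0.0294
toolx [-0.0295  0.0079 -0.9995] jaw [ 0.297  0.955 -0.001] j [-0.2   0.6   0.08  1.78 -0.08  0.8   1.2 ]
```

Rigid stop met at TCP z 0.148, as expected. Lifting off.

Emit:
apply_moves --deltas '[{"x": -0.006,"y": 0,"z": 0,"twist": 0,"claw": 0},{"x": -0.01,"y": 0,"z": 0,"twist": 0,"claw": 0},{"x": -0.012,"y": 0,"z": 0,"twist": 0,"claw": 0},{"x": -0.01,"y": 0,"z": 0,"twist": 0,"claw": 0},{"x": -0.003,"y": 0,"z": 0,"twist": 0,"claw": 0},{"x": 0,"y": 0,"z": 0,"twist": 0,"claw": 0}]' --newtons 60

```text
clock: 9.9
ee_pos: [0.569, 0.0593, 0.1931]
eef_rot: [-0.411, 0.576, 0.427, 0.563]
contact_force: [0.0, -0.8, -2.4]
width: 0.0294
```

```bash
python3 -c "
from h import *
go([.441,-.243,.185])
s2=snap('scene','scene9.png')
A=cv2.imread('pics/scene9.png')[170:340,290:490]
cv2.imwrite('pics/c9.png',cv2.resize(A,(640,544),interpolation=2))"
```

```text
t 9.9 pos [0.569  0.0593 0.1931] d tool [ 0.0092  0.032  -0.3267] n 0.3283690829471754 F [ 0.05 -0.76 -2.41] w 0.0294
toolx [-0.0277  0.008  -0.9996] jaw [ 0.298  0.955 -0.001] j [-0.21  0.55  0.09  1.73 -0.08  0.9   1.19]
```

View pics/c9.png

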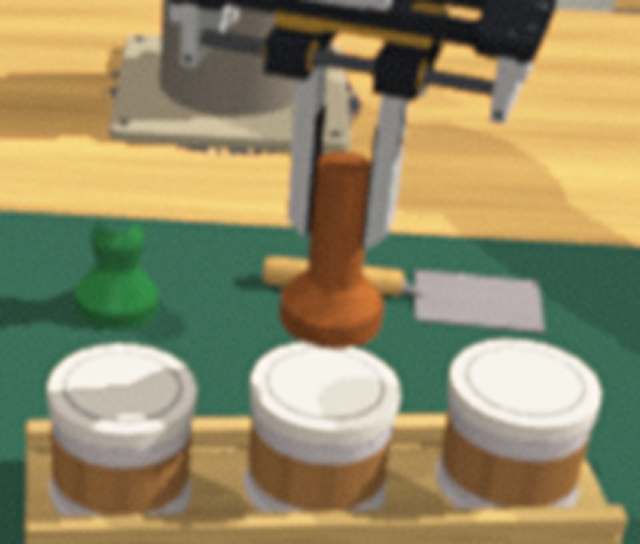

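The middle lid now sits level with its neighbours and the neck is hidden, so it stays shut. Returning to the pad.

Emit:
apply_moves --deltas '[{"x": 0,"y": 0.001,"z": -0.01,"twist": 0,"claw": 0},{"x": 0,"y": 0.002,"z": -0.02,"twist": 0,"claw": 0},{"x": 0,"y": 0.003,"z": -0.03,"twist": 0,"claw": 0},{"x": 0,"y": 0.004,"z": -0.035,"twist": 0,"claw": 0},{"x": 0,"y": 0.004,"z": -0.035,"twist": 0,"claw": 0},{"x": 0,"y": 0.004,"z": -0.035,"twist": 0,"claw": 0},{"x": 0,"y": 0.004,"z": -0.035,"twist": 0,"claw": 0},{"x": 0,"y": 0.003,"z": -0.03,"twist": 0,"claw": 0},{"x": 0,"y": 0.002,"z": -0.022,"twist": 0,"claw": 0},{"x": 0,"y": 0.001,"z": -0.014,"twist": 0,"claw": 0},{"x": 0,"y": 0.001,"z": -0.006,"twist": 0,"claw": 0},{"x": 0,"y": 0,"z": -0.002,"twist": 0,"claw": 0},{"x": 0,"y": 0,"z": 0,"twist": 0,"claw": 0}]' --newtons 60

```text
clock: 11.03
ee_pos: [0.4444, -0.2085, 0.1855]
eef_rot: [-0.407, 0.58, 0.431, 0.559]
contact_force: [0.9, 0.4, -2.3]
width: 0.0292
```

```bash
python3 -c "
from h import *
go([.441,-.243,.15])"
```

```text
t 11.03 pos [ 0.4444 -0.2085  0.1855] d tool [ 0.0353 -0.0085 -0.0338] n 0.04957522406298667 F [ 0.86  0.38 -2.33] w 0.0292
toolx [-0.0433  0.0094 -0.999 ] jaw [ 0.298  0.955 -0.004] j [ 0.3   0.45  0.11  1.94 -0.06  0.8   1.71]
```

Emit:
apply_moves --deltas '[{"x": 0.003,"y": -0.001,"z": -0.006,"twist": 0,"claw": 0},{"x": 0.006,"y": -0.002,"z": -0.009,"twist": 0,"claw": 0},{"x": 0.008,"y": -0.002,"z": -0.008,"twist": 0,"claw": 0},{"x": 0.008,"y": -0.001,"z": -0.004,"twist": 0,"claw": 0},{"x": 0.004,"y": 0,"z": -0.001,"twist": 0,"claw": 0},{"x": 0,"y": 0,"z": 0,"twist": 0,"claw": 0},{"x": 0,"y": 0,"z": 0,"twist": 0,"claw": 0}]' --newtons 60

```text
clock: 11.62
ee_pos: [0.4421, -0.2349, 0.1515]
eef_rot: [-0.408, 0.578, 0.434, 0.558]
contact_force: [-0.0, 0.4, -2.4]
width: 0.0295
```

```bash
python3 -c "
from h import *
go([.441,-.243,.075])"
```

```text
t 11.62 pos [ 0.4421 -0.2349  0.1515] d tool [ 0.0763 -0.0048 -0.008 ] n 0.07689522270813832 F [-0.03  0.39 -2.37] w 0.0295
toolx [-0.0446  0.0121 -0.9989] jaw [ 0.29   0.957 -0.001] j [ 0.35  0.52  0.11  1.94 -0.07  0.73  1.77]
```

Emit:
apply_moves --deltas '[{"x": 0.008,"y": -0.001,"z": -0.002,"twist": 0,"claw": 0},{"x": 0.014,"y": -0.001,"z": -0.002,"twist": 0,"claw": 0},{"x": 0.016,"y": -0.001,"z": -0.002,"twist": 0,"claw": 0},{"x": 0.014,"y": -0.001,"z": -0.001,"twist": 0,"claw": 0},{"x": 0.008,"y": -0.001,"z": 0,"twist": 0,"claw": 0},{"x": 0.004,"y": 0,"z": 0,"twist": 0,"claw": 0},{"x": 0,"y": 0,"z": 0,"twist": 0,"claw": 0},{"x": 0,"y": 0,"z": 0,"twist": 0,"claw": 0}]' --newtons 60

```text
clock: 12.28
ee_pos: [0.4447, -0.2416, 0.0839]
eef_rot: [-0.41, 0.576, 0.434, 0.558]
contact_force: [0.0, -0.3, -1.9]
width: 0.0294
```

```bash
python3 -c "
from h import *
go([.443,-.243,.064])
s2=snap('scene','scene10.png')
A=cv2.imread('pics/scene10.png')[150:320,140:340]
cv2.imwrite('pics/c10.png',cv2.resize(A,(700,595),interpolation=2))"
```

```text
t 12.28 pos [ 0.4447 -0.2416  0.0839] d tool [ 0.0199  0.0004 -0.0019] n 0.02001067318100115 F [ 0.04 -0.29 -1.9 ] w 0.0294
toolx [-0.0407  0.0116 -0.9991] jaw [ 0.287  0.958 -0.001] j [ 0.38  0.63  0.09  1.99 -0.08  0.57  1.8 ]
```

View pics/c10.png

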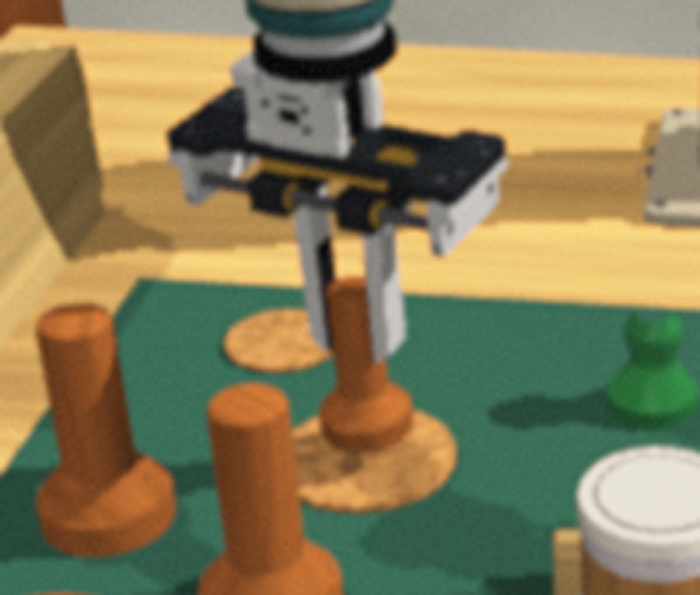

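The foot hovers over the cork pad, about 20 mm up, well inside its outline. Lowering to contact.

Emit:
apply_moves --deltas '[{"x": 0.004,"y": 0,"z": 0,"twist": 0,"claw": 0},{"x": 0.005,"y": 0,"z": 0,"twist": 0,"claw": 0},{"x": 0.004,"y": 0,"z": 0,"twist": 0,"claw": 0},{"x": 0.002,"y": 0,"z": 0,"twist": 0,"claw": 0},{"x": 0.001,"y": 0,"z": 0,"twist": 0,"claw": 0},{"x": 0,"y": 0,"z": 0,"twist": 0,"claw": 0}]' --newtons 60

```text
clock: 12.83
ee_pos: [0.4458, -0.2419, 0.0685]
eef_rot: [-0.412, 0.575, 0.433, 0.559]
contact_force: [0.2, 0.1, -1.3]
width: 0.0292
```

```bash
python3 -c "
from h import *
go([.443,-.243,.063])"
```

```text
t 12.83 pos [ 0.4458 -0.2419  0.0685] d tool [ 0.0056  0.0021 -0.0019] n 0.00627322657910358 F [ 0.19  0.11 -1.34] w 0.0292
toolx [-0.0364  0.0097 -0.9993] jaw [ 0.286  0.958 -0.001] j [ 0.38  0.65  0.08  2.   -0.08  0.53  1.8 ]
```

Emit:
apply_moves --deltas '[{"x": 0.002,"y": 0,"z": 0,"twist": 0,"claw": 0},{"x": 0.002,"y": 0,"z": 0,"twist": 0,"claw": 0},{"x": 0.0015,"y": 0,"z": 0,"twist": 0,"claw": 0},{"x": 0,"y": 0,"z": 0,"twist": 0,"claw": 0}]' --newtons 40

```text
clock: 13.17
ee_pos: [0.446, -0.2421, 0.0637]
eef_rot: [-0.412, 0.575, 0.432, 0.559]
contact_force: [-1.1, 0.2, -2.9]
width: 0.0297
```

```bash
python3 -c "
from h import *
go([.443,-.243,.063])"
```

```text
t 13.17 pos [ 0.446  -0.2421  0.0637] d tool [ 0.0008  0.0025 -0.0017] n 0.0031958725830333297 F [-1.15  0.24 -2.86] w 0.0297
toolx [-0.0354  0.0094 -0.9993] jaw [ 0.287  0.958 -0.001] j [ 0.38  0.66  0.08  2.   -0.08  0.52  1.8 ]
```

Emit:
apply_moves --deltas '[{"x": 0.0015,"y": 0,"z": 0,"twist": 0,"claw": 0},{"x": 0.001,"y": 0,"z": 0,"twist": 0,"claw": 0}]' --newtons 20

```text
clock: 13.33
ee_pos: [0.4458, -0.2422, 0.0635]
eef_rot: [-0.412, 0.575, 0.432, 0.559]
contact_force: [-2.7, 1.7, 9.7]
width: 0.0299
```

```bash
python3 -c "
from h import *
go([.443,-.243,.063])"
```

```text
t 13.33 pos [ 0.4458 -0.2422  0.0635] d tool [ 0.0006  0.0024 -0.0016] n 0.002911909118597603 F [-2.72  1.71  9.74] w 0.0299
toolx [-0.0349  0.0094 -0.9993] jaw [ 0.287  0.958 -0.001] j [ 0.38  0.66  0.08  2.   -0.09  0.52  1.8 ]
```

Contact at about 12 N. Releasing.

Emit:
apply_moves --deltas '[{"x": 0,"y": 0,"z": 0,"twist": 0,"claw": 0.34},{"x": 0,"y": 0,"z": 0,"twist": 0,"claw": 0.38},{"x": 0,"y": 0,"z": 0,"twist": 0,"claw": 0.45},{"x": 0,"y": 0,"z": 0,"twist": 0,"claw": 0.6},{"x": 0,"y": 0,"z": 0,"twist": 0,"claw": 0.8},{"x": 0,"y": 0,"z": 0,"twist": 0,"claw": 1},{"x": 0,"y": 0,"z": 0,"twist": 0,"claw": 1},{"x": 0,"y": 0,"z": 0,"twist": 0,"claw": 1},{"x": 0,"y": 0,"z": 0,"twist": 0,"claw": 1},{"x": 0,"y": 0,"z": 0,"twist": 0,"claw": 1},{"x": 0,"y": 0,"z": 0,"twist": 0,"claw": 1}]' --newtons 20

```text
clock: 14.25
ee_pos: [0.4468, -0.2428, 0.0637]
eef_rot: [-0.413, 0.575, 0.431, 0.56]
contact_force: [-1.3, 0.2, 0.9]
width: 0.092
```

```bash
python3 -c "
from h import *
go([.443,-.243,.063])
s2=snap('scene','scene11.png')
A=cv2.imread('pics/scene11.png')[150:320,140:340]
cv2.imwrite('pics/c11.png',cv2.resize(A,(700,595),interpolation=2))"
```

```text
t 14.25 pos [ 0.4468 -0.2428  0.0637] d tool [ 0.0008  0.0036 -0.0013] n 0.0038623113823426708 F [-1.31  0.21  0.91] w 0.092
toolx [-0.0328  0.0082 -0.9994] jaw [ 0.287  0.958 -0.002] j [ 0.39  0.66  0.08  2.   -0.09  0.51  1.8 ]
```

View pics/c11.png

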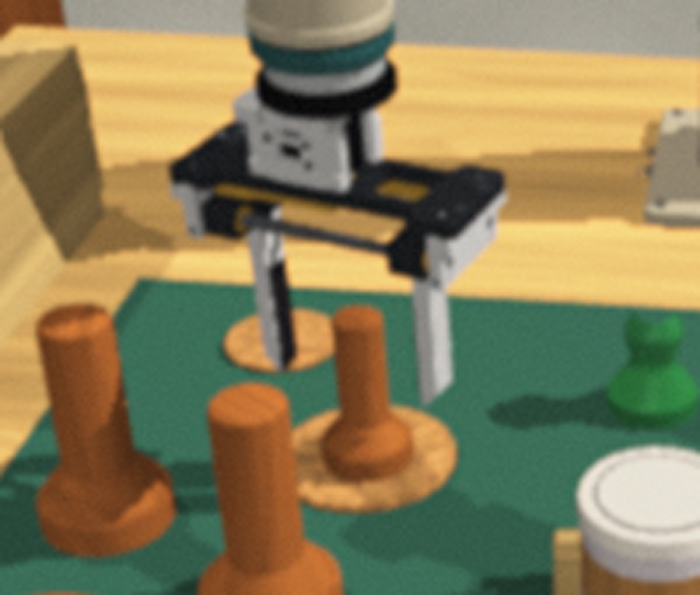

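The press stands upright on the pad (foot at crop (367,447)), clear of both fingers. Going straight up, then away so the top camera can see.

Emit:
apply_moves --deltas '[{"x": -0.008,"y": 0,"z": 0,"twist": 0,"claw": 1},{"x": -0.016,"y": 0,"z": 0,"twist": 0,"claw": 1},{"x": -0.022,"y": 0,"z": 0,"twist": 0,"claw": 1},{"x": -0.025,"y": 0,"z": 0,"twist": 0,"claw": 1},{"x": -0.025,"y": 0,"z": 0,"twist": 0,"claw": 1},{"x": -0.02,"y": 0,"z": 0,"twist": 0,"claw": 1},{"x": -0.012,"y": 0,"z": 0,"twist": 0,"claw": 1},{"x": 0,"y": 0,"z": 0.01,"twist": 0,"claw": 1},{"x": 0,"y": 0,"z": 0.02,"twist": 0,"claw": 1},{"x": 0,"y": 0,"z": 0.03,"twist": 0,"claw": 1},{"x": 0,"y": 0,"z": 0.035,"twist": 0,"claw": 1},{"x": 0,"y": 0,"z": 0.035,"twist": 0,"claw": 1},{"x": 0,"y": 0,"z": 0.035,"twist": 0,"claw": 1},{"x": 0,"y": 0,"z": 0.03,"twist": 0,"claw": 1},{"x": 0,"y": 0,"z": 0.02,"twist": 0,"claw": 1},{"x": 0,"y": 0,"z": 0.01,"twist": 0,"claw": 1},{"x": 0,"y": 0,"z": 0,"twist": 0,"claw": 1},{"x": 0,"y": 0,"z": 0,"twist": 0,"claw": 1}]' --newtons 20

```text
clock: 15.8
ee_pos: [0.5146, -0.0132, 0.1974]
eef_rot: [-0.411, 0.576, 0.432, 0.559]
contact_force: [-0.1, -1.9, -0.7]
width: 0.094
```

```bash
python3 -c "
from h import *
go([.443,-.243,.063])
s2=snap('scene','scene12.png');s=snap('top','top12.png')
A=cv2.imread('pics/scene12.png')[200:360,140:500];B=cv2.imread('pics/top12.png')[170:350,180:520]
cv2.imwrite('pics/c12.png',np.vstack([cv2.resize(A,(612,272),interpolation=2),cv2.resize(B,(612,324),interpolation=2)]))"
```

```text
t 15.8 pos [ 0.5146 -0.0132  0.1974] d tool [ 0.1348 -0.0031 -0.2405] n 0.27566867879275125 F [-0.06 -1.86 -0.73] w 0.094
toolx [-0.0377  0.0099 -0.9992] jaw [ 0.289  0.957 -0.001] j [-0.08  0.47  0.09  1.87 -0.06  0.85  1.32]
```

View pics/c12.png

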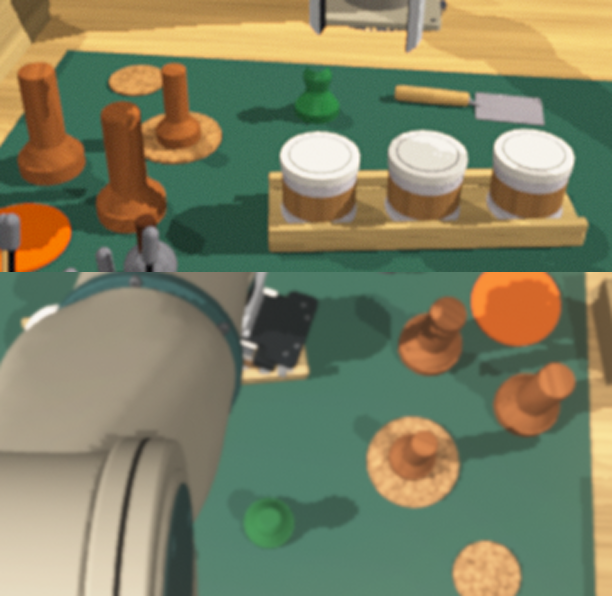

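The press stands upright and fully inside the larger cork pad (top crop: foot (413,455), pad (413,461)). The middle lid is down level with the others, and the gripper touches nothing.

```bash
python3 -c "
from h import *
print(manip.hand_in())"
```

```text
the job is handed in; nothing more can be done
None
```

The job is done and handed in at about 15.8 s on the robot's clock, though no verdict was reported. I gripped the smallest press by its handle, held it on the lid of the middle tin and pushed straight down until the lid snapped. I then pressed on to the rigid stop, stood the press back on the larger cork pad, let go and moved clear.

- **Lid:** it sits level with the other two, with no dark neck showing and nothing resting on it. Only the press touched it.
- **Press:** it stands upright and well inside the pad in both camera views. The gripper is open and in free air.
- **Tilt:** while carrying and pressing, the tool leaned about 2 to 2.5° from vertical, which the moves could not correct. The press settled upright once released.
- **Force:** the wrist read about 41 N at the stop, transmitted through the press. That is well under the 120 N wrist limit.
- **Cameras:** the two views disagreed by a few millimetres in y, so I used positions between the two.

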